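Clamp the stop bar of the bread board

ROBOT

A 6-joint arm with a two-finger parallel gripper is mounted at the origin on a cart in front of the work surface, level with it; the furniture and walls round the work are solid. World frame = base frame: x ahead of the robot, y to its left, z up, the work surface at z = 0. Lengths are in m, angles in rad, forces in N, time in s.
With the tool pointing down it reaches from about 0.3 to 0.875 m from the base axis. Payload 6.4 kg.
Tool frame: the origin (TCP) lies midway between the tips of the shut fingers; the grasp point (between the pads) lies 19 mm behind it (grasp_offset is the distance from the TCP to the grasp point, in m); z points along the fingers, y is the line along which they close (so a half turn about z gives the same grasp; the last joint's range is limited). The gripper opens to 85 mm and grips with 20 to 120 N. Pads are 22 mm wide; open, the fingers measure 114 mm over their backs; the gripper's body (76 mm by 85 mm) begins 54 mm behind the grasp point. The pads swing forward as they close: fully open they stand 13 mm farther back than shut.
Start: joints at [-1.417, 0.181, 1.607, -0, 1.354, -0.206], TCP at [0.202, -0.538, 0.231] pointing down, gripper open.
Joint ranges: [-2.99, 2.99], [-0.89, 2.07], [0.3, 2.58], [-1.14, 4.28], [0, 2.63], [-3.12, 3.12]. Speed limits (rad/s): [2.57, 2.57, 3.01, 3.14, 3.14, 3.14].

INTERFACE

Orientations are given as a unit quaternion [w, x, y, z].
In Python, from bench import * gives the robot as it stands. The module is installed in compiled form; this text tells all that it offers.
- The arm moves only by the tool servo_tool, never from a script. Its argument "commands" is text: rows parted by semicolons, each of 7 numbers parted by spaces: the turn, a rotation vector about the tool's x, y, z in rad, then the shift along the tool's x, y, z in mm, then the opening, from 0 (shut) to 1 (fully open). In form: wx wy wz dx dy dz claw; .... A call has 1 to 5 rows; each row shifts and turns the commanded pose from where the row before left it, along the tool's axes as they then stand; what a row does not reach is not made up. A row lasts 1/8 s, in which the tool goes at most 62.5 mm and 10.7 degrees, less where a joint would pass 70% of its speed; a pose out of reach is approached as far as the arm can. A call with a gripper value outside its range is refused whole. The fingers move at their own pace and stop on an object; the grip force is fixed at half the most. Time passes only in rows, so rows that do not move let the fingers close. It gives the time, the measured TCP pose, the force, the opening and the grip force at its end, in the units of the state.
- get_obs(): the state, without advancing time (a new reading comes with each control period).
- camera(name): name is "side" or "top" or "wrist"; returns the picture (420x560x3 uint8, blue, green, red); there is no depth.
- calibration(name): a dict with "fx", "fy", "cx", "cy" (pixels), "R" (3x3) and "t" (3): a world point X has camera coordinates R X + t. Camera axes: x right, y down, z forward; pixel columns grow to the right and rows downward; lengths in m; the calibration is good to about 2 mm. A picture is of the moment at which its call begins: read the wrist's pose just before it. calibration takes no time and is no camera call; for the wrist camera it gives the pose at the moment of the call.
- hand_in(): hands the job in; it is judged then, once.
The state is a dict: "time_s": time; "q": joint angles; "dq": joint speeds; "joint_efforts": joint torques, N m; "eef_pos": TCP position; "eef_rot": TCP orientation; "wrist_force": force on the tool from outside, world axes, zero at the start; "torque": the same for the moment, N m; "opening": opening from 0.0 (shut) to 1.0 (fully open); "grasp_force": force on a finger pad.
Only numpy, scipy, OpenCV 4.12 (cv2) and the standard library are available. Lean on these libraries where they do the work, as an engineer would, in place of code of your own. Each camera call takes 0.05 s, during which the arm holds its last target. There are 200 camera calls.

TASK

The stop bar on the bread-slicing board is held by two lever bolts, and one of them is still open with its lever standing up. Screw that bolt in (clockwise seen from above) until it is snug, keeping its lever up, then fold the lever right down flat and let go. Leave the bolt that is already closed alone.

Things in the scene. Friction and masses are not known exactly. Their poses are not given: they have to be found in the camera images.
- clamp_bolt (a joint): Turn of the open steel lever bolt about its upright axis, rad; grows as it is screwed in (clockwise from above). 1.20 is snug, a hard stop; starts at 0 to 0.35, so one grasp does it. It sinks 2.5 mm per rad, takes about 0.1 N m to turn and stays where left. Snug, its lever folds roughly towards the robot.
- clamp_lever (a joint): Fold of the open bolt's lever, rad: 0 upright (a stop), 1.57 flat (a stop); starts at 0 to 0.1. Held by friction (0.08 N m, 1 to 2 N at the tip), stays where left. A straight dark steel blade from the pivot to 70 mm above it, 18 mm wide along the pivot (grip across this), 12 mm thick. Flat, its top is 6 mm above the pivot.
- bolt_pivot (a point): Centre of the lever's pivot, on the open bolt's axis, about 60 mm above the worktop. z up, y along the pivot, x to the side the lever folds to, where a steel tongue under the pivot sticks out 38 mm from the axis. Turns with the bolt, not with the lever. The fork cheeks round the pivot reach 8 mm above it and 15 mm to either side along y; the flange below is 34 mm across.
- closed_bolt: The other, alike lever bolt: tight, fixed, lever lying flat, top 38 mm above this origin. Origin on its axis, 27 mm above the worktop; 200 mm from the open bolt at the other end of the stop bar, left or right. Between them a wooden fence 130 x 14 mm, its top 55 mm above the worktop. The board (200 x 300 x 22 mm) is fixed.

How it is judged:
By the outcome, as a careful person would: the job done as asked, in the order asked, and still so for the second after the job is handed in, with the robot touching nothing.
It also fails if it takes over 40 s, if anything falls off the work surface, if the arm or the gripper's body presses on something with over 40 N, if the wrist force passes 120 N, or if a joint passes its speed limit or range.

## Working session

There is one attempt and no reset: what is moved stays moved. The work goes in short steps, Python scripts to look and compute and a tool call to move; the robot and the scene stay as the last step left them, time stands still between calls to the robot, and variables do not carry over. Pictures are saved under pics/ and viewed, at most 10 in all, crops included, and the job is handed in when it is done.

Besides the shell and the picture viewer there is one more tool, called after "Call:" as name(argument=value, ...), one argument or row to a line, values as JSON. servo_tool: Moves the arm, as the interface text tells. Its arguments: {"type":"object","properties":{"commands":{"type":"string"}},"required":["commands"]}

```bash
mkdir -p pics
python3 - <<'E'
from bench import *
import cv2,numpy as np
s=get_obs();print(s)
for n in("side","top"):
    c=calibration(n);print(n,c)
    cv2.imwrite(f"pics/{n}0.png",camera(n))
E
```

```text
{'time_s': 0.0, 'q': array([-1.41730388e+00,  1.81554538e-01,  1.60798415e+00, -2.15892514e-05,
        1.35385102e+00, -2.06297322e-01]), 'dq': array([ 2.07799985e-03, -1.58758798e-03,  3.25366592e-04, -1.03072536e-03,
        2.67985552e-05,  5.30908004e-04]), 'joint_efforts': array([-1.99325106e-03, -4.44871330e+01, -3.51339662e+01, -3.05153280e-04,
        8.98982427e-03,  6.51000491e-06]), 'eef_pos': array([ 0.20236862, -0.53761457,  0.23038812]), 'eef_rot': array([-8.98491634e-04,  9.83861692e-01,  1.78928377e-01,  1.31847073e-05]), 'wrist_force': array([ 0.52047995, -0.33732864, -0.20257036]), 'torque': array([-0.00454703, -0.037304  , -0.01934205]), 'grasp_force': 0.0, 'opening': 1.0023934321566212}
side {'fx': 416.89443979287245, 'fy': 416.89443979287245, 'cx': 280.0762630252881, 'cy': 210.6475345850143, 'R': array([[ 9.66826646e-01, -2.55433427e-01,  1.31231746e-05],
       [-1.15104901e-01, -4.35722927e-01, -8.92690536e-01],
       [ 2.28028721e-01,  8.63075486e-01, -4.50670176e-01]]), 't': array([-0.56130657,  0.07836458,  0.87317286])}
top {'fx': 388.36698306608577, 'fy': 388.36698306608577, 'cx': 278.924110484249, 'cy': 202.29386104619772, 'R': array([[-0.02766238, -0.999141  , -0.03085554],
       [-0.99191731,  0.03126011, -0.12297502],
       [ 0.12383393,  0.02720436, -0.99192998]]), 't': array([-0.11336681,  0.54174694,  0.85272568])}
```

View pics/side0.png

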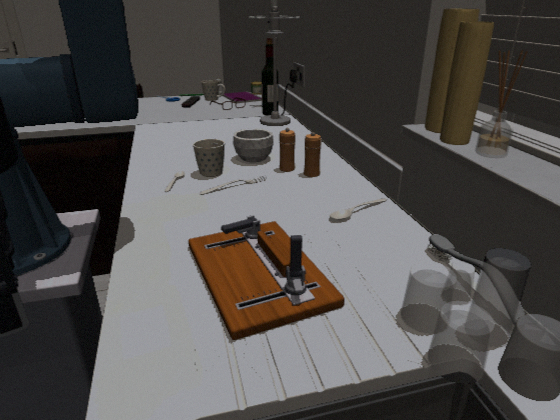

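View pics/top0.png

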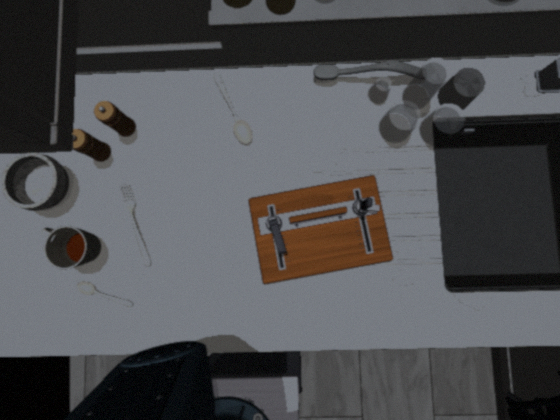

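The side view shows the open bolt upright at about (295,265), with the closed one at (245,228). In the top view the open bolt is at (363,206) and the closed bolt at (274,225). I'll enlarge both next.

Run:
```python
import cv2,numpy as np
a=cv2.imread("pics/side0.png")[228:308,255:335];b=cv2.imread("pics/top0.png")[180:230,340:390]
f=lambda i:cv2.convertScaleAbs(cv2.resize(i,(400,400),interpolation=cv2.INTER_CUBIC),alpha=1.8,beta=20)
cv2.imwrite("pics/c0.png",np.hstack([f(a),f(b)]))
```

```text
(no output)
```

View pics/c0.png

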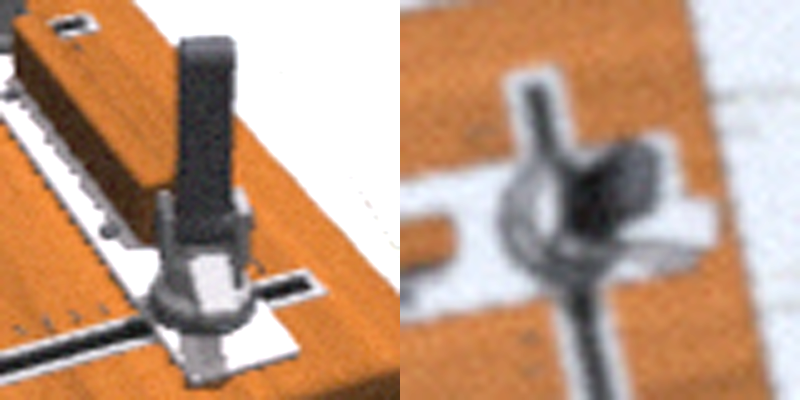

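The crop shows the side lever top at about (296.5,237) px and the pivot at about (296,271). In the top view the flange centre is at about (359.5,208), the lever tip at about (369.5,201), and the tongue points right and slightly down, which is roughly world -y.

```bash
cat > h.py <<'E'
from bench import *
import cv2,numpy as np
def ray(n,u,v,c=None):
    c=c or calibration(n);R=np.array(c["R"]);o=-R.T@c["t"]
    d=R.T@[(u-c["cx"])/c["fx"],(v-c["cy"])/c["fy"],1];return o,d
def at(n,u,v,z,c=None):
    o,d=ray(n,u,v,c);return o+d*(z-o[2])/d[2]
def proj(n,X,c=None):
    c=c or calibration(n);p=np.array(c["R"])@X+c["t"];return p[0]/p[2]*c["fx"]+c["cx"],p[1]/p[2]*c["fy"]+c["cy"]
def tri(*rs):
    A=0;b=0
    for o,d in rs:
        d=d/np.linalg.norm(d);P=np.eye(3)-np.outer(d,d);A=A+P;b=b+P@o
    return np.linalg.solve(A,b)
E
python3 - <<'E'
from h import *
np.set_printoptions(precision=4,suppress=True)
print("tip tri",tri(ray("side",296.5,237),ray("top",369.5,201)))
print("tip z.13",at("side",296.5,237,.13),at("top",369.5,201,.13))
print("pivot .06 side",at("side",296,271,.06)," flange top z.035",at("top",359.5,208,.035))
print("tongue",at("top",340+690/8-50,180+255/8,.05), at("side",255+205/5,228+345/5,.045))
print("closed",at("top",274,225,.04))
print("camside",ray("side",280,210))
print(calibration("wrist"))
E
```

```text
tip tri [ 0.5238 -0.3148  0.1268]
tip z.13 [ 0.5228 -0.32    0.13  ] [ 0.5228 -0.314   0.13  ]
pivot .06 side [ 0.5254 -0.313   0.06  ]  flange top z.035 [ 0.5191 -0.3104  0.035 ]
tongue [ 0.5078 -0.3439  0.05  ] [ 0.5114 -0.3604  0.045 ]
closed [ 0.4862 -0.1171  0.04  ]
camside (array([ 0.3526, -0.8628,  0.4635]), array([ 0.228 ,  0.8638, -0.4493]))
{'fx': 378.23173704805197, 'fy': 378.23173704805197, 'cx': 280.0321270157013, 'cy': 201.469509128027, 'R': array([[ 0.352 , -0.936 , -0.0015],
       [-0.8845, -0.3331,  0.3266],
       [-0.3062, -0.1136, -0.9452]]), 't': array([-0.5742, -0.0426,  0.3816])}
```

Call:
servo_tool(
  commands="0 0 0 50 -13 0 1;0 0 0 50 -13 0 1;0 0 0 50 -13 0 1;0 0 0 50 -13 0 1;0 0 0 50 -13 0 1",
)

```text
time_s: 0.72
eef_pos: [0.4146, -0.388, 0.2309]
eef_rot: [-0.0, 0.984, 0.179, -0.0]
wrist_force: [0.4, -0.1, -0.2]
opening: 0.999
grasp_force: 0.0
```

Call:
servo_tool(
  commands="0 0 -0.16 0 0 0 1;0 0 -0.16 0 0 0 1;0 0 -0.16 0 0 0 1;0 0 -0.16 0 0 0 1;0 0 -0.16 0 0 0 1",
)

```text
time_s: 1.35
eef_pos: [0.4134, -0.389, 0.2307]
eef_rot: [-0.001, 0.835, 0.55, -0.0]
wrist_force: [-0.2, 0.3, -0.0]
opening: 1.003
grasp_force: 0.0
```

Run:
```python
from h import *
np.set_printoptions(precision=4,suppress=True)
s=get_obs();print(s["time_s"],s["eef_pos"],s["eef_rot"],s["q"])
c=calibration("wrist");i=camera("wrist");cv2.imwrite("pics/w1.png",i);np.save("w1.npy",c,allow_pickle=True)
for X in([.522,-.312,.13],[.522,-.312,.06]):print(proj("wrist",np.array(X),c))
```

```text
1.35 [ 0.4134 -0.389   0.2307] [-0.0005  0.8351  0.5502 -0.    ] [-0.9641  0.1657  1.6256  0.      1.3514 -0.5584]
(np.float64(399.1505111499471), np.float64(17.391852229153386))
(np.float64(371.71908716755445), np.float64(29.686505258572282))
```

View pics/w1.png

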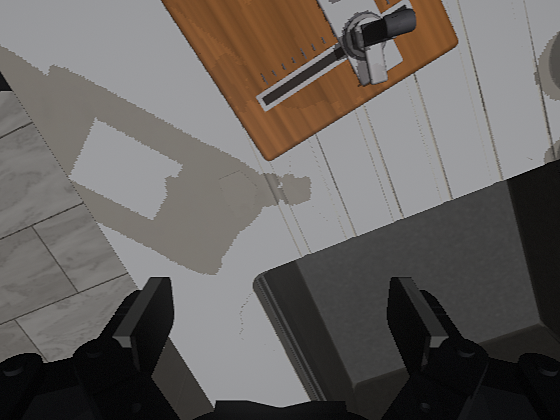

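The wrist view shows the open bolt at about (363,36), the tongue ending near (372,80) and the lever tip at about (402,20). I'll enlarge it.

Run:
```python
import cv2
i=cv2.imread("pics/w1.png")[0:100,320:440]
cv2.imwrite("pics/c1.png",cv2.convertScaleAbs(cv2.resize(i,(720,600),interpolation=cv2.INTER_CUBIC),alpha=1.7,beta=20))
```

```text
(no output)
```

View pics/c1.png

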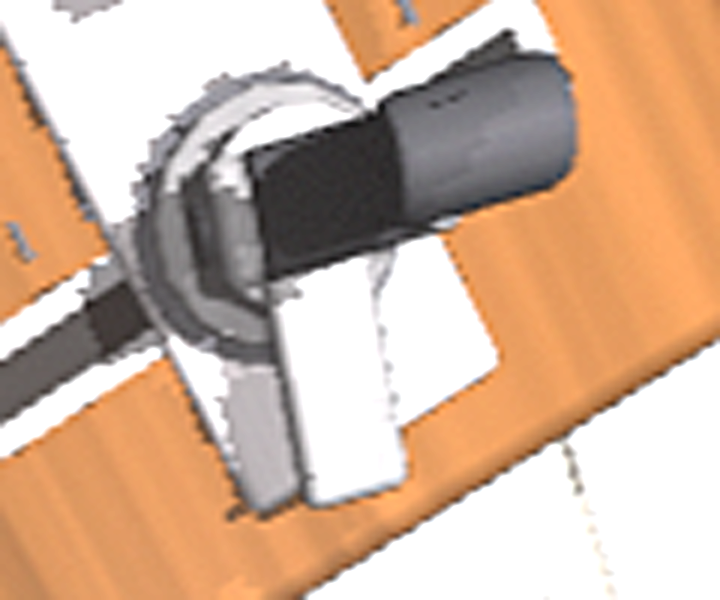

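Run:
```python
from h import *
np.set_printoptions(precision=4,suppress=True)
c=np.load("w1.npy",allow_pickle=True).item()
P=lambda u,v,z:at("wrist",320+u/6,v/6,z,c)
for z,a,b in((.05,(280,280),(310,500)),(.05,(370,270),(405,470)),(.13,(405,220),(545,185)),(.13,(385,100),(510,60))):
    A,B=P(*a,z),P(*b,z);d=B-A;print(A,B,np.degrees(np.arctan2(d[1],d[0])),np.linalg.norm(d))
print("tip",P(485,140,.13),"tongue end",P(355,490,.05))
print(tri(ray("side",296.5,237),ray("top",369.5,201),ray("wrist",400.8,23.3,c)))
print("flange",P(265,210,.035))
s=get_obs();from scipy.spatial.transform import Rotation as R
M=R.from_quat(s["eef_rot"],scalar_first=True).as_matrix();print(M)
```

```text
[ 0.5168 -0.3221  0.05  ] [ 0.5114 -0.3501  0.05  ] -100.73633378015874 0.02847734860735049
[ 0.5281 -0.3257  0.05  ] [ 0.5245 -0.3515  0.05  ] -97.77631403743632 0.026081372904989367
[ 0.5125 -0.3192  0.13  ] [ 0.5262 -0.3216  0.13  ] -10.029794375566363 0.013849203478156127
[ 0.5141 -0.3082  0.13  ] [ 0.5263 -0.3096  0.13  ] -6.686493334519894 0.012295862888677364
tip [ 0.522  -0.3154  0.13  ] tongue end [ 0.5175 -0.3513  0.05  ]
[ 0.5235 -0.3151  0.1268]
flange [ 0.521  -0.3134  0.035 ]
[[ 0.389   0.9213 -0.0005]
 [ 0.9213 -0.389   0.0008]
 [ 0.0006 -0.0008 -1.    ]]
```

Call:
servo_tool(
  commands="0 0 -0.12 0 0 0 1;0 0 -0.12 0 0 0 1;0 0 0 30 32 0 1;0 0 0 30 32 0 1;0 0 0 30 32 0 1",
)

```text
time_s: 2.02
eef_pos: [0.5243, -0.3162, 0.231]
eef_rot: [-0.0, 0.766, 0.643, -0.0]
wrist_force: [0.3, -0.4, -0.3]
opening: 0.999
grasp_force: 0.0
```

Call:
servo_tool(
  commands="0 0 0 0 0 40 1;0 0 0 0 0 30 1;0 0 0 0 0 0 1",
)

```text
time_s: 2.4
eef_pos: [0.5218, -0.3152, 0.158]
eef_rot: [-0.003, 0.765, 0.644, -0.0]
wrist_force: [0.0, -0.3, -0.5]
opening: 1.001
grasp_force: 0.0
```

Run:
```python
from h import *
np.set_printoptions(precision=4,suppress=True)
s=get_obs();print(s["time_s"],s["eef_pos"],s["eef_rot"],s["q"],s["wrist_force"])
c=calibration("wrist");i=camera("wrist");np.save("w2.npy",c,allow_pickle=True)
cv2.imwrite("pics/w2.png",np.hstack([i[:, :],cv2.resize(camera("side")[170:310,235:335],(240,336)).copy() if 0 else cv2.copyMakeBorder(cv2.resize(camera("side")[170:300,240:330],(240,347)),0,73,0,0,0)]))
```

```text
2.4 [ 0.5218 -0.3152  0.158 ] [-0.0033  0.7654  0.6435 -0.0005] [-0.7379  0.3323  1.5753 -0.      1.2407 -0.5653] [ 0.0318 -0.3061 -0.4613]
```

View pics/w2.png

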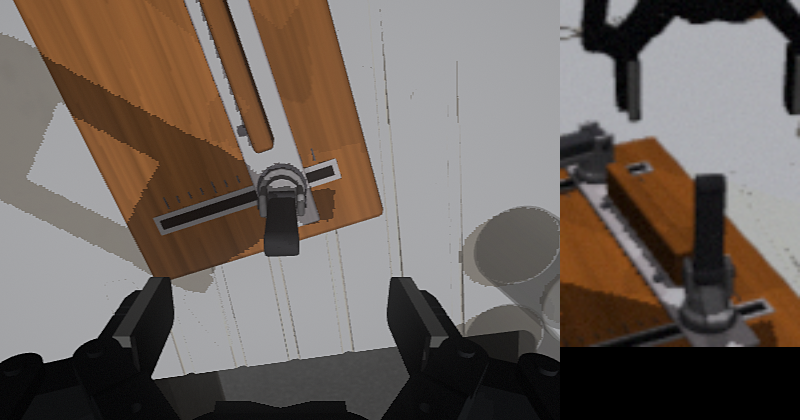

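The wrist view shows the lever at column 282, square to the fingers and centred between them (pads at 150 and 410). I'll descend and grip.

Call:
servo_tool(
  commands="0 0 0 0 0 35 1;0 0 0 0 0 33 1;0 0 0 0 0 0 0.5;0 0 0 0 0 0 0;0 0 0 0 0 0 0",
)

```text
time_s: 3.12
eef_pos: [0.5247, -0.3181, 0.0958]
eef_rot: [0.002, 0.765, 0.644, 0.0]
wrist_force: [0.4, 0.4, -0.2]
opening: 0.376
grasp_force: 0.0
```

Call:
servo_tool(
  commands="0 0 0 0 0 0 0;0 0 0 0 0 0 0;0 0 0 0 0 0 0",
)

```text
time_s: 3.5
eef_pos: [0.5231, -0.3176, 0.0952]
eef_rot: [0.0, 0.765, 0.644, -0.001]
wrist_force: [-6.2, 1.3, 9.1]
opening: 0.2
grasp_force: 57.7
```

Call:
servo_tool(
  commands="0 0 0.15 0 -0.5 0.4 0;0 0 0.15 0 -0.5 0.4 0;0 0 0.15 0 -0.5 0.4 0;0 0 0 0 0 0 0",
)

```text
time_s: 4.0
eef_pos: [0.5216, -0.3172, 0.0941]
eef_rot: [0.0, 0.89, 0.457, -0.001]
wrist_force: [-5.8, 0.7, 9.2]
opening: 0.198
grasp_force: 57.6
```

```bash
cat > st.py <<'E'
from h import *
from scipy.spatial.transform import Rotation as R
np.set_printoptions(precision=4,suppress=True)
s=get_obs();M=R.from_quat(s["eef_rot"],scalar_first=True).as_matrix()
print(s["time_s"],"pos",s["eef_pos"],"F",s["wrist_force"],"T",s["torque"],"yaw_y",np.arctan2(M[1,1],M[0,1]),"z",M[:,2],"op",s["opening"],s["grasp_force"],"q6",s["q"][5])
E
python3 st.py
```

```text
4.0 pos [ 0.5216 -0.3172  0.0941] F [-5.7737  0.671   9.1503] T [ 0.2347  1.1754 -0.1358] yaw_y -0.6226253404378363 z [-0.0008 -0.0013 -1.    ] op 0.1978408112070661 57.61944808764383 q6 -0.11638074146391164
```

Call:
servo_tool(
  commands="0 0 0.15 0 -0.5 0.4 0;0 0 0.15 0 -0.5 0.4 0;0 0 0.1 0 -0.3 0.2 0;0 0 0 0 0 0 0",
)

```text
time_s: 4.5
eef_pos: [0.5206, -0.3164, 0.093]
eef_rot: [0.001, 0.963, 0.271, -0.001]
wrist_force: [-6.2, 0.2, 9.1]
opening: 0.201
grasp_force: 57.6
```

```bash
python3 st.py
```

```text
4.5 pos [ 0.5206 -0.3164  0.093 ] F [-6.2123  0.2347  9.1244] T [ 0.1572  1.2896 -0.0724] yaw_y -1.0218925372139631 z [-0.0009 -0.0014 -1.    ] op 0.2010643606570952 57.6419759192504 q6 0.28301233904062556
```

Turned 0.85 rad so far with low torque. I'll continue in small steps and watch the z torque for the stop.

Call:
servo_tool(
  commands="0 0 0.1 0 -0.3 0.2 0;0 0 0.08 0 -0.2 0.2 0;0 0 0 0 0 0 0",
)

```text
time_s: 4.88
eef_pos: [0.5203, -0.3159, 0.0926]
eef_rot: [0.001, 0.983, 0.184, -0.001]
wrist_force: [-6.7, 1.0, 9.3]
opening: 0.2
grasp_force: 57.7
```

```bash
python3 st.py
```

```text
4.875 pos [ 0.5203 -0.3159  0.0926] F [-6.7086  0.9739  9.2676] T [ 0.1313  1.3563 -0.0578] yaw_y -1.201627031217252 z [-0.0011 -0.0014 -1.    ] op 0.2000697221328014 57.66788790933788 q6 0.4630541355401724
```

Call:
servo_tool(
  commands="0 0 0.06 0 -0.2 0.1 0;0 0 0 0 0 0 0",
)

```text
time_s: 5.12
eef_pos: [0.5202, -0.3157, 0.0925]
eef_rot: [0.001, 0.988, 0.154, -0.001]
wrist_force: [-6.6, 0.7, 9.1]
opening: 0.199
grasp_force: 57.7
```

```bash
python3 st.py
```

```text
5.125 pos [ 0.5202 -0.3157  0.0925] F [-6.6162  0.6991  9.1487] T [0.1038 1.2764 0.0022] yaw_y -1.2613107515589304 z [-0.0012 -0.0014 -1.    ] op 0.19949666073189085 57.69934151088819 q6 0.5229054924709088
```

Call:
servo_tool(
  commands="0 0 0.06 0 -0.2 0.1 0;0 0 0 0 0 0 0",
)

```text
time_s: 5.38
eef_pos: [0.5201, -0.3156, 0.0924]
eef_rot: [0.001, 0.992, 0.125, -0.001]
wrist_force: [-6.6, 0.6, 9.0]
opening: 0.201
grasp_force: 59.9
```

```bash
python3 st.py
```

```text
5.375 pos [ 0.5201 -0.3156  0.0924] F [-6.577   0.6004  9.0231] T [0.0786 1.398  0.5598] yaw_y -1.3201829653586827 z [-0.0016 -0.0017 -1.    ] op 0.20116200795385442 59.861200930927225 q6 0.5822576219995003
```

Call:
servo_tool(
  commands="0 0 0.05 0 0 0 0;0 0 0 0 0 0 0",
)

```text
time_s: 5.62
eef_pos: [0.52, -0.3155, 0.0924]
eef_rot: [0.001, 0.995, 0.101, -0.001]
wrist_force: [-8.0, 1.9, 9.2]
opening: 0.202
grasp_force: 64.2
```

```bash
python3 st.py
```

```text
5.625 pos [ 0.52   -0.3155  0.0924] F [-7.9984  1.9224  9.2438] T [0.081  1.4867 1.0774] yaw_y -1.3688106079414397 z [-0.002  -0.0018 -1.    ] op 0.2022922828200206 64.17627325281501 q6 0.6312879628381353
```

Call:
servo_tool(
  commands="0 0 -0.05 0 0 0 0;0 0 0 0 0 0 0.7;0 0 0 0 0 0 0.7;0 0 0 0 0 -35 0.7;0 0 0 0 0 -40 0.7",
)

```text
time_s: 6.25
eef_pos: [0.5203, -0.3143, 0.1654]
eef_rot: [-0.001, 0.992, 0.124, -0.001]
wrist_force: [0.4, -1.0, 0.5]
opening: 0.694
grasp_force: 0.0
```

```bash
python3 st.py
python3 - <<'E'
from h import *
c=calibration("wrist");i=camera("wrist");np.save("w3.npy",c,allow_pickle=True)
cv2.imwrite("pics/w3.png",np.hstack([i,cv2.copyMakeBorder(cv2.resize(camera("side")[200:310,250:330],(240,330)),0,90,0,0,0)]))
E
```

```text
6.25 pos [ 0.5203 -0.3143  0.1654] F [ 0.4489 -0.9841  0.5408] T [-0.0257 -0.0167 -0.0301] yaw_y -1.3216474030967502 z [-0.0014  0.0016 -1.    ] op 0.6943260536620643 0.0 q6 0.5830381870144531
```

View pics/w3.png

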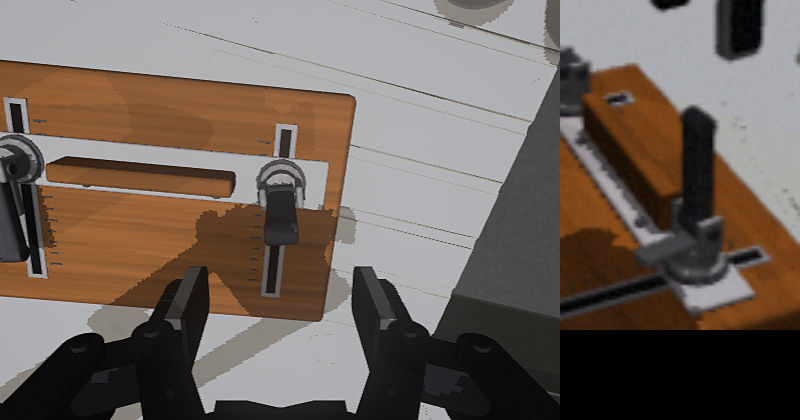

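The wrist and side views show the lever still upright at wrist px (282,225), with the tongue now pointing towards the robot along tool -x. I'll shut the fingers, go behind the lever and push it over.

Call:
servo_tool(
  commands="0 0 0 25 0 0 0;0 0 0 25 0 0 0;0 0 0 0 0 0 0;0 0 0 0 0 28 0;0 0 0 0 0 25 0",
)

```text
time_s: 6.98
eef_pos: [0.5683, -0.3025, 0.1114]
eef_rot: [-0.0, 0.992, 0.124, -0.0]
wrist_force: [0.3, 0.4, 0.7]
opening: 0.0
grasp_force: 0.0
```

Call:
servo_tool(
  commands="0 0 0 -15 0 0 0;0 0 0 -14 0 0 0;0 0 0 -10 0 1 0;0 0 0 -10 0 1 0;0 0 0 -11 0 2 0",
)

```text
time_s: 7.6
eef_pos: [0.511, -0.318, 0.1094]
eef_rot: [0.001, 0.992, 0.125, 0.001]
wrist_force: [1.8, -0.4, 0.4]
opening: -0.004
grasp_force: 0.7
```

```bash
python3 st.py
python3 - <<'E'
from h import *
cv2.imwrite("pics/s4.png",cv2.resize(camera("side")[190:310,240:340],(500,600)))
E
```

```text
7.6 pos [ 0.511  -0.318   0.1094] F [ 1.78   -0.4438  0.3574] T [-0.056  -0.3013 -0.0287] yaw_y -1.321088775372656 z [ 0.0017 -0.0015 -1.    ] op -0.003817255362566873 0.739495834131958 q6 0.5672652027111402
```

View pics/s4.png

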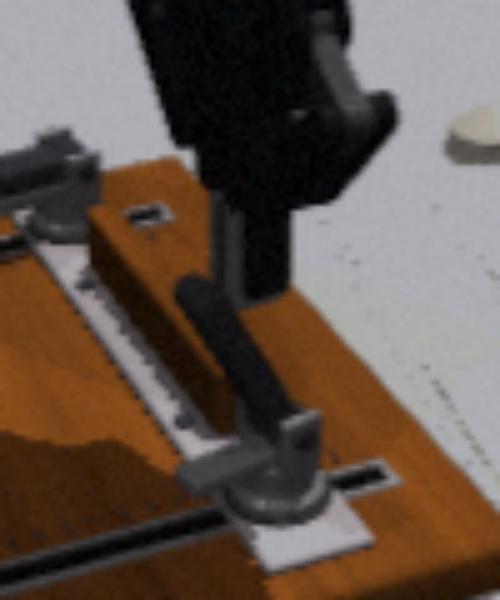

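The side view shows the lever folding to roughly 35° with the fingertips behind it, tip at about (190,290) in the crop, and a push force of about 2 N. I'll keep following the arc.

Call:
servo_tool(
  commands="0 0 0 -12 0 9 0;0 0 0 -11 0 10 0;0 0 0 -7 0 12 0;0 0 0 -3 0 8 0;0 0 0 0 0 0 0",
)

```text
time_s: 8.28
eef_pos: [0.4781, -0.3247, 0.0681]
eef_rot: [-0.001, 0.992, 0.124, -0.001]
wrist_force: [-0.1, 0.2, -0.7]
opening: -0.001
grasp_force: 0.0
```

```bash
python3 st.py
```

```text
8.275 pos [ 0.4781 -0.3247  0.0681] F [-0.114   0.1663 -0.7131] T [-0.0011 -0.0081 -0.0268] yaw_y -1.3212880202062456 z [-0.002   0.0021 -1.    ] op -0.0014797072303027576 0.0 q6 0.5194658999769348
```

Call:
servo_tool(
  commands="0 0 0 0 0 3 0;0 0 0 0 0 1.5 0;0 0 0 0 0 0 0",
)

```text
time_s: 8.65
eef_pos: [0.4792, -0.3254, 0.065]
eef_rot: [-0.0, 0.992, 0.125, -0.0]
wrist_force: [-0.6, -0.4, 0.0]
opening: 0.001
grasp_force: 0.1
```

Call:
servo_tool(
  commands="0 0 0 0 0 1 0;0 0 0 0 0 0 0",
)

```text
time_s: 8.9
eef_pos: [0.4792, -0.3255, 0.064]
eef_rot: [0.0, 0.992, 0.125, 0.0]
wrist_force: [-0.7, 0.1, 1.1]
opening: -0.001
grasp_force: 0.6
```

Call:
servo_tool(
  commands="0 0 0 0 0 1 0;0 0 0 0 0 0 0",
)

```text
time_s: 9.15
eef_pos: [0.4791, -0.3256, 0.0633]
eef_rot: [0.0, 0.992, 0.125, 0.0]
wrist_force: [-2.3, 1.7, 4.1]
opening: -0.001
grasp_force: 2.1
```

Call:
servo_tool(
  commands="0 0 0 0 0 1 0;0 0 0 0 0 0 0",
)

```text
time_s: 9.4
eef_pos: [0.479, -0.3258, 0.0628]
eef_rot: [0.0, 0.992, 0.125, -0.0]
wrist_force: [-4.7, 1.9, 9.8]
opening: 0.001
grasp_force: 4.5
```

Force is rising steeply at z = 63 mm, the predicted flat height, so this is the stop. One more small press, then I'll back off and look.

Call:
servo_tool(
  commands="0 0 0 0 0 1 0;0 0 0 0 0 0 0;0 0 0 0 0 -20 0;0 0 0 0 0 -50 0;0 0 0 30 0 -50 0",
)

```text
time_s: 10.02
eef_pos: [0.5073, -0.3182, 0.1824]
eef_rot: [-0.0, 0.992, 0.124, -0.0]
wrist_force: [0.1, -0.6, -0.2]
opening: 0.002
grasp_force: 0.0
```

```bash
python3 st.py
python3 - <<'E'
from h import *
a=cv2.resize(camera("side")[210:310,230:330],(400,400),interpolation=cv2.INTER_CUBIC);w=camera("wrist")
cv2.imwrite("pics/f5.png",np.hstack([a,cv2.resize(w,(400,300))[:, :] if 0 else cv2.copyMakeBorder(cv2.resize(w,(400,300)),0,100,0,0,0)]))
E
```

```text
10.025 pos [ 0.5073 -0.3182  0.1824] F [ 0.0834 -0.5765 -0.181 ] T [-0.0485  0.0027  0.0037] yaw_y -1.3231221216302707 z [-0.0008  0.0007 -1.    ] op 0.0020025834152182904 0.0 q6 0.5649624100921947
```

View pics/f5.png

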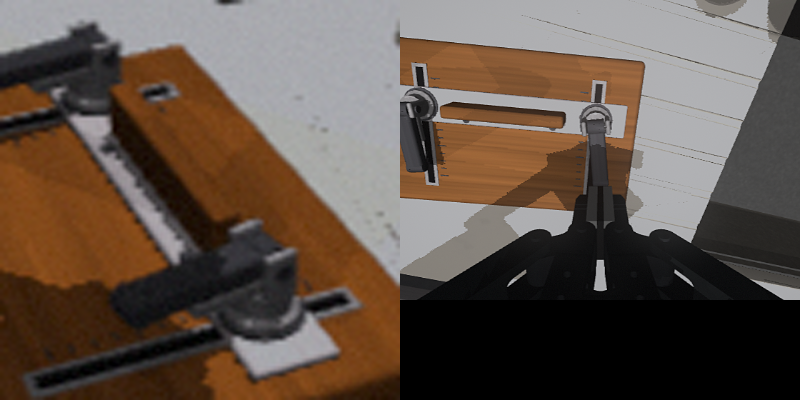

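The lever lies flat over the tongue, parallel to the closed bolt's lever, and the tool is clear with zero force.

```bash
python3 -c "
from bench import *
print(hand_in())"
```

```text
the job is handed in; nothing more can be done
None
```

I screwed the open bolt in to its hard stop with the lever up, folded the lever flat, let go, left the closed bolt alone, and handed the job in after about 10 s of robot time.

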